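# Park the food box in the counter corner

## Robot

A 6-joint arm with a two-finger parallel gripper is mounted at the origin on the work surface. World frame = base frame: x ahead of the robot, y to its left, z up, the work surface at z = 0. Lengths are in m, angles in rad, forces in N, time in s.
With the tool pointing down it reaches from about 0.3 to 0.85 m from the base axis. Payload 5.4 kg.
Tool frame: the origin (TCP) lies at the very end of the fingers, on their centre line; the grasp point (between the pads) lies 19 mm behind it (grip_point_offset is the distance from the TCP to the grasp point, in m); z points along the fingers, y is the line along which they close (so a half turn about z gives the same grasp; the last joint's range is limited). The gripper opens to 85 mm and grips with 20 to 120 N. Pads are 22 mm wide; open, the fingers measure 114 mm over their backs; the gripper's body (76 mm by 85 mm) begins 54 mm behind the grasp point. The pads swing forward as they close: fully open they stand 13 mm farther back than shut.
Start: joints at [0.984, 0.158, 1.597, -0, 1.386, -0.21], TCP at [0.212, 0.535, 0.231] pointing down, gripper open.
Joint ranges: [-2.91, 2.91], [-0.94, 2.29], [0.18, 2.7], [-1.29, 4.43], [0.17, 2.64], [-3, 3]. Speed limits (rad/s): [2.57, 2.57, 3.14, 3.14, 3.14, 3.14].

## Interface

Orientations are given as a unit quaternion [x, y, z, w].
In Python, from bench import * gives the robot as it stands.
- The arm moves only by the tool step_arm, never from a script. Its argument "motion" is a list of rows, each a list of 3 entries, a list of its own where there are three numbers: the shift along the tool's x, y, z in m, then the turn, a rotation vector about the tool's x, y, z in degrees, then the opening, from -1 (shut) to 1 (fully open). A call has 1 to 10 rows; each row is the pose to reach, as a shift and turn from the pose commanded when the call began, along the tool's axes at that moment; what a row does not reach only later rows make up. A row lasts 1/8 s, in which the tool goes at most 62.5 mm and 10.7 degrees, less where a joint would pass 70% of its speed; a pose out of reach is approached as far as the arm can. A call with a gripper value outside its range is refused whole. The fingers move at their own pace and stop on an object; the grip force is fixed at half the most. Time passes only in rows, so rows that repeat a pose let the fingers close. It gives the time, the measured TCP pose, the force, the opening and the grip force at its end, in the units of the state.
- sense(): the state, without advancing time (a new reading comes with each control period).
- snapshot(name): name is "side" or "top"; returns (picture, depth): 384x512x3 uint8, red, green, blue; 384x512 float32, m along the optical axis (not along the pixel's ray), 0 where there is no reading.
- calibration(name): a dict with "camera_matrix" (3x3 intrinsics, pixels), "rvec" (rotation vector, rad) and "tvec" (3), from world to camera coordinates, as OpenCV has them. Camera axes: x right, y down, z forward; pixel columns grow to the right and rows downward; lengths in m; the calibration is good to about 2 mm. A picture is of the moment at which its call begins. calibration takes no time and is no camera call.
- hand_in(): hands the job in; it is judged then, once.
Trained networks look in the newest picture that a camera, given by its name, has taken for a name from the list of things; names that differ only in an ending like _2 or _b are one class to them, and where a whole thing is asked for, a point or a joint stands for the part that bears it (a point fixed in the world has none). Each returns a list of dicts, best first, with "conf" (0 to 1); they miss things now and then, are a little off and sometimes report something else, mostly with a low value. They report only what shows in the picture. A call takes as long as a camera call.
- recognise(camera, label): "point" ([x, y, z] in m, in world coordinates, good to about 4 mm: the middle of the surface that is visible of it).
The state is a dict: "t": time; "joint_positions": joint angles; "qd": joint speeds; "effort": joint torques, N m; "position": TCP position; "tool_rot": TCP orientation; "wrist_force": force on the tool from outside, world axes, zero at the start; "moment": the same for the moment, N m; "opening": finger opening in m; "grasp_force": force on a finger pad.
Only numpy, scipy, OpenCV 4.12 (cv2) and the standard library are available. Lean on these libraries where they do the work, as an engineer would, in place of code of your own. Each camera call takes 0.05 s, during which the arm holds its last target. There are 200 camera calls.

## Task

Gently push the green food box along the worktop, without lifting or tipping it, into the corner of the L-shaped steel upstand: one long side flush against the long back rail and one short end flush against the side rail. Leave it there and do not disturb the mug, the tumbler or the bowl.

Things in the scene. Friction and masses are not known exactly. Their poses are not given: they have to be found in the camera images.
- foodbox: Closed food box, green with white lid, 110 mm along its x, 150 mm along its y, 70 mm high, flat sides, 0.35 to 0.7 kg, loose on the worktop, too wide to grasp. Slides with a drag of 2 to 12 N; push about 30 mm above the worktop. Origin: centre of the underside, z up. Half-turn symmetric; starts with its x axis within 0.35 rad of the corner's x axis.
- corner: Fixed L-shaped steel upstand, rails 10 mm thick, 30 mm high. Origin: on the worktop at the inner corner, z up. Back rail: inner face x = 0, runs 340 mm towards -y. Side rail: inner face y = 0, runs 200 mm towards -x. The box belongs on the -x, -y side, its x axis parallel to the corner's.
- spot (a point): Point on the worktop, in the corner's frame at x = -55 mm, y = -75 mm: where the centre of the box stands when flush with both rails. A dark mat (1 mm, look only) lies there.
- mug: Blue mug, 80 mm across, 90 mm high, handle on its +y side (reaching about 35 mm further out); bystander, loose. Origin: centre of the underside.
- tumbler: Orange tumbler, 68 mm across, 95 mm high; bystander, loose. Origin: centre of the underside.
- bowl: White bowl, 130 mm across, 55 mm high, behind the back rail (its far side from the robot); bystander, loose. Origin: centre of the underside.

How it is judged:
At the end, for the whole second after the job is handed in: The food box stands flat and at rest in the corner, its centre within 5 mm of the flush position along both rails and square to them within 0.05 rad; mug, tumbler and bowl are upright within 20 mm of where they began (x of foodbox in the frame of corner between -0.06 and -0.05 m and y of foodbox in the frame of corner between -0.08 and -0.07 m and angle between the x axis of foodbox and the x axis of corner, either way round below 0.05 rad and angle between foodbox's own z axis and vertical below 0.05 rad and height (world z) of foodbox below 0.004 m and linear speed of foodbox below 0.01 m/s and distance of each of mug, tumbler, bowl from where it was at the start of the episode below 0.02 m and angle between each of mug, tumbler, bowl's own z axis and vertical below 0.1 rad); the robot touches nothing.
It fails at once if the food box is lifted (over 10 mm) off the worktop (height (world z) of foodbox above 0.01 m).
It fails at once if the food box is tipped by more than 0.2 rad (angle between foodbox's own z axis and vertical above 0.2 rad).
It fails at once if the food box is shoved faster than 0.5 m/s (linear speed of foodbox above 0.5 m/s).
It fails at once if the fingers press the food box with more than 50 N (contact force between the fingers and foodbox above 50 N).
It fails at once if the mug, tumbler or bowl is moved by more than 20 mm or tipped (distance of any of mug, tumbler, bowl from where it was at the start of the episode above 0.02 m or angle between any of mug, tumbler, bowl's own z axis and vertical above 0.3 rad).
It also fails if it takes over 45 s, if anything falls off the work surface, if the arm or the gripper's body presses on something with over 40 N, if the wrist force passes 120 N, or if a joint passes its speed limit or range.

## Working session

There is one attempt and no reset: what is moved stays moved. The work goes in short steps, Python scripts to look and compute and a tool call to move; the robot and the scene stay as the last step left them, time stands still between calls to the robot, and variables do not carry over. Pictures are saved under pics/ and viewed, at most 10 in all, crops included, and the job is handed in when it is done.

Besides the shell and the picture viewer there is one more tool, called after ">>>" as a command line: name --argument value ..., lists and objects as JSON in quotes. step_arm: Moves the arm, as the interface text tells. Its arguments: {"type":"object","properties":{"motion":{"type":"array"}},"required":["motion"]}

```bash
mkdir -p pics; python3 - <<'E'
from bench import *
import cv2,numpy as np
s=sense();print(s['position'],s['tool_rot'],s['opening'],s['t'])
for n in("top","side"):
    p,d=snapshot(n);cv2.imwrite(f'pics/{n}0.png',p[:,:,::-1]);np.savez(f'{n}0.npz',p=p,d=d)
    c=calibration(n);print(n,np.round(c['camera_matrix'],1).tolist(),np.round(c['rvec'],3),np.round(c['tvec'],3))
for l in("foodbox","corner","mug","tumbler","bowl"):
    print(l,[(np.round(r['point'],3),round(r['conf'],2)) for r in recognise("top",l)[:2]])
E
```

```text
[0.2112755  0.53413703 0.23030686] [ 1.87286137e-01  9.82304937e-01 -8.87725558e-04 -3.55877236e-04] 0.08521807414916652 0.0
top [[414.3, 0.0, 250.3], [0.0, 414.3, 195.4], [0.0, 0.0, 1.0]] [ 2.116 -2.135  0.178] [-0.023  0.645  0.895]
side [[495.6, 0.0, 265.8], [0.0, 495.6, 187.2], [0.0, 0.0, 1.0]] [ 0.576 -2.714  1.065] [0.554 0.225 0.957]
foodbox [(array([ 0.503, -0.055,  0.071]), 0.8)]
corner [(array([0.596, 0.042, 0.001]), 0.63)]
mug [(array([0.551, 0.238, 0.037]), 0.95)]
tumbler [(array([ 0.616, -0.414,  0.056]), 0.65)]
bowl [(array([0.735, 0.002, 0.023]), 0.87)]
```

View pics/top0.png

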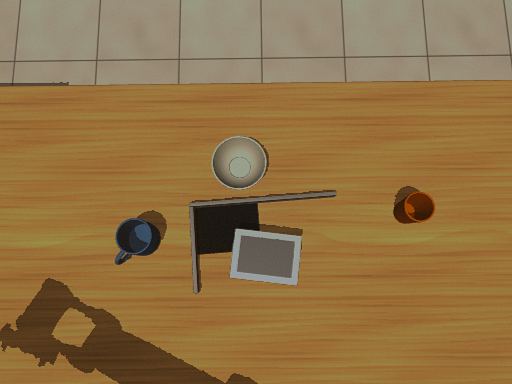

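View pics/side0.png

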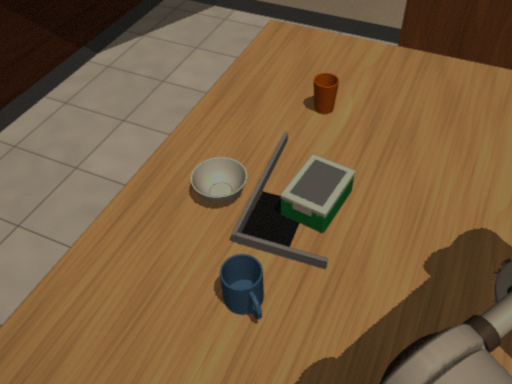

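The top view shows the corner at about (192,205), with the back rail running to (335,193) and the side rail to (196,292). The box is at (266,257), slightly rotated, and the mug, tumbler and bowl are clear of the push area. Next I'll measure the rails and box from the depth image.

```bash
cat > m.py <<'E'
from bench import *
import cv2,numpy as np
def cloud(p,d,n="top"):
    c=calibration(n);K=c['camera_matrix'];R=cv2.Rodrigues(np.array(c['rvec']))[0]
    v,u=np.mgrid[:384,:512]
    X=np.stack([(u-K[0][2])/K[0][0]*d,(v-K[1][2])/K[1][1]*d,d],-1)
    W=(X-np.array(c['tvec']).ravel())@R
    W[d==0]=np.nan
    return W
def box(W,lo=.058,hi=.085):
    m=(W[...,2]>lo)&(W[...,2]<hi)&(abs(W[...,0]-.53)<.16)&(W[...,1]<.13)&(W[...,1]>-.2)
    m=cv2.morphologyEx(m.astype('u1'),cv2.MORPH_OPEN,np.ones((5,5)))
    n,l,st,_=cv2.connectedComponentsWithStats(m)
    k=1+np.argmax(st[1:,4]);P=W[l==k]
    r=cv2.minAreaRect(P[:,:2].astype('f4')*1000)
    a=r[2];w,h=r[1]
    if w>h:a-=90   # angle of short side (x axis)
    a=(a+45)%180-45
    return np.array(r[0])/1000,(w,h),a,np.median(P[:,2]),len(P)
def tocorner(p,C,a):
    t=np.radians(a);R=np.array([[np.cos(t),np.sin(t)],[-np.sin(t),np.cos(t)]]);return R@(np.array(p)-C)
E
python3 - <<'E'
from m import *
z=np.load('top0.npz');W=cloud(z['p'],z['d'])
print('box',box(W))
def pts(r0,r1,c0,c1,lo=.018,hi=.042):
    P=W[r0:r1,c0:c1].reshape(-1,3);return P[(P[:,2]>lo)&(P[:,2]<hi)]
B=pts(188,210,200,340);S=pts(210,296,184,204)
for P in(B,S):
    r=cv2.minAreaRect(P[:,:2].astype('f4')*1000);print(len(P),r,np.median(P[:,2]),cv2.boxPoints(r).round(0).tolist())
print(np.nanmedian(W[300:330,300:400,2]), np.nanmedian(W[215:250,205:225],axis=(0,1)))
for nm,P in(('B',B),('S',S)):
    x,y=(P[:,1],P[:,0]) if nm=='B' else (P[:,0],P[:,1])
    k=np.polyfit(x,y,1);print(nm,k,np.degrees(np.arctan(k[0])),np.std(y-np.polyval(k,x)))
E
```

```text
box (array([ 0.50637903, -0.06197106]), (151.8834991455078, 110.0091552734375), -7.132469177246094, np.float64(0.07029339248925875), 3406)
652 ((643.0886840820312, -70.02690124511719), (10.963863372802734, 323.9078674316406), 4.0345025062561035) 0.029471232437595245 [[626.0, 91.0], [649.0, -232.0], [660.0, -231.0], [637.0, 92.0]]
403 ((522.3990478515625, 104.08695220947266), (190.50967407226562, 10.822718620300293), 4.008819103240967) 0.029484412953662574 [[427.0, 103.0], [428.0, 92.0], [618.0, 105.0], [617.0, 116.0]]
-0.000515759568664565 [0.56655335 0.05785857 0.00116158]
B [-0.0700114  0.6375148] -4.004822838571875 0.0031171463186630334
S [0.07007237 0.06680824] 4.008299439985328 0.003112891850678413
```

>>> step_arm --motion '[[[-0.04,-0.05,0],[0,0,-3],1],[[-0.08,-0.1,0],[0,0,-6],1],[[-0.12,-0.15,0],[0,0,-9],1],[[-0.16,-0.2,0],[0,0,-12],1],[[-0.2,-0.25,0],[0,0,-15],1],[[-0.24,-0.3,0],[0,0,-18],1],[[-0.28,-0.35,0],[0,0,-21],1],[[-0.32,-0.4,0.02],[0,0,-23],1],[[-0.36,-0.45,0.05],[0,0,-25],1],[[-0.395,-0.493,0.08],[0,0,-25.6],1]]'

```text
t: 1.6
position: [0.3921, -0.0516, 0.1621]
tool_rot: [-0.035, 0.999, -0.001, 0.001]
wrist_force: [1.5, 0.2, 0.2]
opening: 0.0856
grasp_force: 0.0
```

>>> step_arm --motion '[[[0,0,0.03],[0,0,0],1],[[0,0,0.07],[0,0,0],1],[[0,0,0.1],[0,0,0],1],[[0,0,0.125],[0,0,0],1],[[0,0,0.138],[0,0,0],1],[[0,0,0.138],[0,0,0],1],[[0,0,0.138],[0,0,0],1]]'

```text
t: 2.48
position: [0.3922, -0.0497, 0.0249]
tool_rot: [-0.035, 0.999, -0.0, 0.001]
wrist_force: [-1.0, 0.3, -0.1]
opening: 0.0856
grasp_force: 0.0
```

```bash
cat > s.py <<'E'
from m import *
import sys
C=np.array([.625,.1055])
s=sense();p,d=snapshot("top");cv2.imwrite(f'pics/{sys.argv[1]}.png',p[:,:,::-1])
W=cloud(p,d);b=box(W,.062,.076)
print('t',s['t'],'tcp',np.round(s['position'],4),'tcp in corner',tocorner(s['position'][:2],C,4).round(4),'F',np.round(s['wrist_force'],1))
print('box',b[0].round(4),np.round(b[1],1),'z',b[3],b[4],'in corner',tocorner(b[0],C,4).round(4),'ang',b[2]-4)
E
python3 s.py a1
```

```text
t 2.475 tcp [ 0.3922 -0.0497  0.0249] tcp in corner [-0.2431 -0.1385] F [-1.   0.3 -0.1]
box [ 0.5065 -0.0618] [151.8 110.1] z 0.07024911435877672 3382 in corner [-0.1299 -0.1586] ang -11.126617431640625
```

View pics/a1.png

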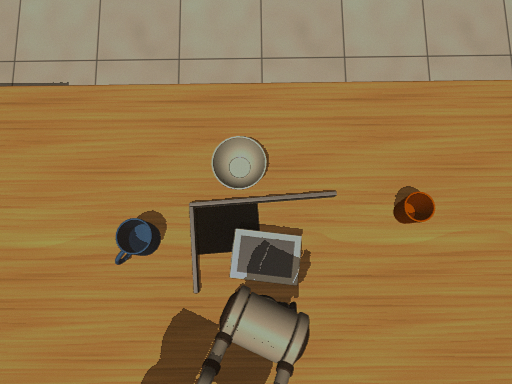

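The hand is down at (262,325), just on the robot side of the box, and nothing has moved. The tool still needs 20 mm towards -y and 14 mm down before pushing.

>>> step_arm --motion '[[[0,-0.01,0.007],[0,0,0],1],[[0,-0.02,0.014],[0,0,0],1],[[-0.005,-0.02,0.014],[0,0,0],1],[[-0.015,-0.02,0.014],[0,0,0],1],[[-0.025,-0.02,0.014],[0,0,0],1],[[-0.032,-0.02,0.014],[0,0,0],1],[[-0.039,-0.02,0.014],[0,0,0],1],[[-0.046,-0.02,0.014],[0,0,0],1],[[-0.053,-0.02,0.014],[0,0,0],1],[[-0.06,-0.02,0.014],[0,0,0],1]]'

```text
t: 3.78
position: [0.4528, -0.0649, 0.0099]
tool_rot: [-0.035, 0.999, 0.0, -0.0]
wrist_force: [-1.5, -0.4, -0.1]
opening: 0.0852
grasp_force: 0.0
```

```bash
python3 s.py a2
```

```text
t 3.775 tcp [ 0.4528 -0.0649  0.0099] tcp in corner [-0.1837 -0.158 ] F [-1.5 -0.4 -0.1]
box [ 0.5322 -0.0587] [151.5  95.1] z 0.0702646999124511 2228 in corner [-0.1041 -0.1573] ang -4.2799530029296875
```

>>> step_arm --motion '[[[-0.007,0,0],[0,0,0],1],[[-0.014,0,0],[0,0,0],1],[[-0.021,0,0],[0,0,0],1],[[-0.028,0,0],[0,0,0],1],[[-0.035,0,0],[0,0,0],1],[[-0.042,0,0],[0,0,0],1],[[-0.047,0,0],[0,0,0],1],[[-0.05,0,0],[0,0,0],1],[[-0.05,0,0],[0,0,0],1]]'

```text
t: 4.95
position: [0.503, -0.0616, 0.0102]
tool_rot: [-0.035, 0.999, -0.0, 0.001]
wrist_force: [-0.1, -0.3, -0.5]
opening: 0.0852
grasp_force: 0.0
```

```bash
python3 s.py a3
```

```text
t 4.95 tcp [ 0.503  -0.0616  0.0102] tcp in corner [-0.1334 -0.1582] F [-0.1 -0.3 -0.5]
box [ 0.5912 -0.0549] [152.8  77.4] z 0.07015362228399766 1600 in corner [-0.0449 -0.1577] ang -4.2096099853515625
```

View pics/a3.png

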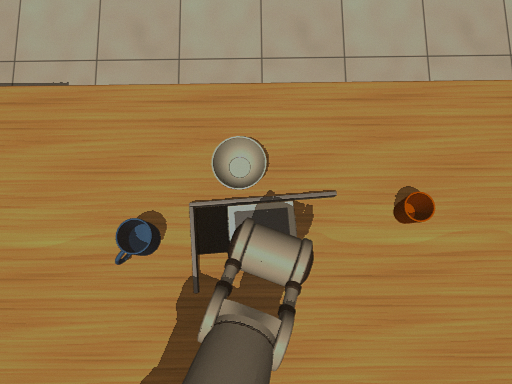

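The box now sits just short of the back rail, with its far edge at row ~205 and the rail at ~200. About 6–12 mm remains, so I'll finish slowly.

>>> step_arm --motion '[[[-0.002,0,0],[0,0,0],1],[[-0.004,0,0],[0,0,0],1],[[-0.006,0,0],[0,0,0],1],[[-0.007,0,0],[0,0,0],1],[[-0.008,0,0],[0,0,0],1],[[-0.008,0,0],[0,0,0],1]]'

```text
t: 5.75
position: [0.5105, -0.0609, 0.0099]
tool_rot: [-0.035, 0.999, -0.0, 0.0]
wrist_force: [-1.8, 0.1, -0.6]
opening: 0.0855
grasp_force: 0.0
```

```bash
python3 s.py a4
```

```text
t 5.75 tcp [ 0.5105 -0.0609  0.0099] tcp in corner [-0.1258 -0.158 ] F [-1.8  0.1 -0.6]
box [ 0.5998 -0.053 ] [ 71.1 152.5] z 0.0702067253750136 1502 in corner [-0.0362 -0.1563] ang -2.809768319129944
```

>>> step_arm --motion '[[[-0.001,0,0],[0,0,0],1],[[-0.002,0,0],[0,0,0],1],[[-0.003,0,0],[0,0,0],1],[[-0.004,0,0],[0,0,0],1]]'

```text
t: 6.3
position: [0.5139, -0.0606, 0.0098]
tool_rot: [-0.035, 0.999, 0.0, -0.001]
wrist_force: [-5.9, -0.9, 2.4]
opening: 0.0853
grasp_force: 0.0
```

>>> step_arm --motion '[[[-0.001,0,0],[0,0,0],1],[[-0.001,0,0],[0,0,0],1]]'

```text
t: 6.55
position: [0.5138, -0.0601, 0.0092]
tool_rot: [-0.035, 0.999, 0.001, -0.002]
wrist_force: [-6.7, -0.3, 0.9]
opening: 0.0857
grasp_force: 0.0
```

```bash
python3 s.py a5
```

```text
t 6.55 tcp [ 0.5138 -0.0601  0.0092] tcp in corner [-0.1225 -0.1575] F [-6.7 -0.3  0.9]
box [ 0.602  -0.0529] [ 71.5 151.2] z 0.07032075205267099 1438 in corner [-0.034  -0.1564] ang -0.9701316356658936
```

>>> step_arm --motion '[[[-0.001,0,0],[0,0,0],1],[[-0.001,0,0],[0,0,0],1]]'

```text
t: 6.85
position: [0.5136, -0.06, 0.0089]
tool_rot: [-0.035, 0.999, 0.001, -0.003]
wrist_force: [-10.5, 0.3, 3.4]
opening: 0.0851
grasp_force: 0.0
```

>>> step_arm --motion '[[[-0.001,0,0],[0,0,0],1],[[-0.001,0,0],[0,0,0],1]]'

```text
t: 7.1
position: [0.5136, -0.0597, 0.0084]
tool_rot: [-0.035, 0.999, 0.001, -0.004]
wrist_force: [-12.9, -0.3, 2.0]
opening: 0.0856
grasp_force: 0.0
```

```bash
python3 s.py a6
```

```text
t 7.1 tcp [ 0.5136 -0.0597  0.0084] tcp in corner [-0.1227 -0.157 ] F [-12.9  -0.3   2. ]
box [ 0.6036 -0.0525] [ 69.4 150.9] z 0.07035308173849578 1399 in corner [-0.0324 -0.1561] ang -1.4958696365356445
```

>>> step_arm --motion '[[[0.02,0,0],[0,0,0],1],[[0.04,0,0],[0,0,0],1],[[0.05,0,-0.05],[0,0,0],0],[[0.05,-0.02,-0.1],[0,0,5],0],[[0.03,-0.05,-0.12],[0,0,15],0],[[0.01,-0.08,-0.12],[0,0,25],0],[[-0.02,-0.1,-0.12],[0,0,35],0],[[-0.04,-0.12,-0.12],[0,0,45],0],[[-0.055,-0.13,-0.12],[0,0,55],0],[[-0.055,-0.13,-0.12],[0,0,65],0]]'

```text
t: 8.4
position: [0.583, -0.1874, 0.1304]
tool_rot: [0.51, 0.86, 0.0, 0.001]
wrist_force: [-0.2, 0.5, -0.0]
opening: 0.0427
grasp_force: 0.0
```

>>> step_arm --motion '[[[0,0,0],[0,0,8],0],[[0,0,0],[0,0,16],0],[[0,0,0],[0,0,25],0],[[0,0,0],[0,0,25],0],[[0,0,0],[0,0,25],0]]'

```text
t: 9.02
position: [0.5816, -0.1864, 0.1301]
tool_rot: [0.681, 0.732, 0.0, 0.0]
wrist_force: [0.3, -0.2, -0.4]
opening: 0.0429
grasp_force: 0.0
```

```bash
python3 s.py a7; python3 -c "
from bench import *;s=sense();print(s['tool_rot'],s['opening'],s['joint_positions'])"
```

```text
t 9.025 tcp [ 0.5816 -0.1864  0.1301] tcp in corner [-0.0636 -0.2881] F [ 0.3 -0.2 -0.4]
box [ 0.5819 -0.0536] [110.5 151.7] z 0.07034675248886117 3190 in corner [-0.0541 -0.1557] ang -0.22391605377197266
[6.81177434e-01 7.32118303e-01 1.16391612e-04 2.83810022e-04] 0.042558132346355054 [-5.07817787e-01  3.40771839e-01  1.58694886e+00  9.63367368e-05
  1.21326513e+00 -5.79908334e-01]
```

View pics/a7.png

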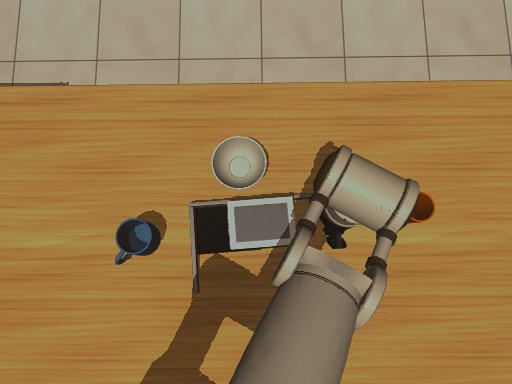

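The box is flush with the back rail (x' = -54 mm, 0.2° off) and the hand is above its -y end at about (335,215). Next I'll lower the hand and push towards +y'.

>>> step_arm --motion '[[[0,0.008,0.03],[0,0,0],0],[[0,0.008,0.06],[0,0,0],0],[[0,0.008,0.09],[0,0,0],0],[[0,0.008,0.106],[0,0,0],0],[[0,0.008,0.116],[0,0,0],0],[[0.01,0.008,0.116],[0,0,0],0],[[0.02,0.008,0.116],[0,0,0],0],[[0.03,0.008,0.116],[0,0,0],0],[[0.036,0.008,0.116],[0,0,0],0],[[0.042,0.008,0.116],[0,0,0],0]]'

```text
t: 10.32
position: [0.5864, -0.1434, 0.0142]
tool_rot: [0.682, 0.732, 0.0, 0.0]
wrist_force: [0.5, -0.2, -0.3]
opening: 0.0431
grasp_force: 0.0
```

>>> step_arm --motion '[[[0.006,0,0],[0,0,0],0],[[0.012,0,0],[0,0,0],0],[[0.018,0,0],[0,0,0],0],[[0.024,0,0],[0,0,0],0],[[0.03,0,0],[0,0,0],0],[[0.03,0,0],[0,0,0],0]]'

```text
t: 11.08
position: [0.5841, -0.1129, 0.0138]
tool_rot: [0.682, 0.732, 0.0, -0.0]
wrist_force: [0.0, -0.1, 0.0]
opening: 0.0426
grasp_force: 0.0
```

```bash
python3 s.py a8
```

```text
t 11.075 tcp [ 0.5841 -0.1129  0.0138] tcp in corner [-0.0561 -0.215 ] F [ 0.  -0.1  0. ]
box [5.782e-01 2.000e-04] [110.2 101.1] z 0.07035848889404342 1757 in corner [-0.0541 -0.1017] ang 89.98501014709473
```

View pics/a8.png

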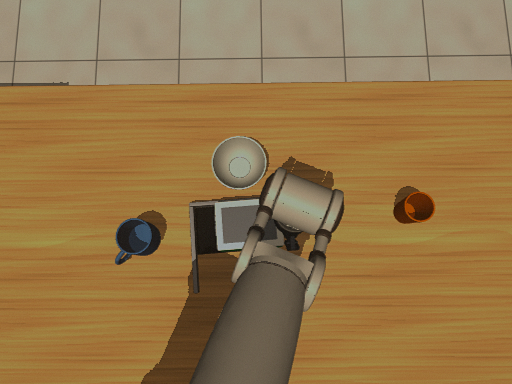

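The box is sliding squarely along the back rail. Its leading end is at column ~216 and the side rail at ~197, so about 51 mm remains.

>>> step_arm --motion '[[[0.006,0,0],[0,0,0],0],[[0.012,0,0],[0,0,0],0],[[0.018,0,0],[0,0,0],0],[[0.024,0,0],[0,0,0],0],[[0.03,0,0],[0,0,0],0],[[0.036,0,0],[0,0,0],0],[[0.041,0,0],[0,0,0],0],[[0.044,0,0],[0,0,0],0],[[0.046,0,0],[0,0,0],0],[[0.046,0,0],[0,0,0],0]]'

```text
t: 12.38
position: [0.5811, -0.0677, 0.014]
tool_rot: [0.682, 0.731, 0.0, -0.0]
wrist_force: [0.1, 0.1, 0.1]
opening: 0.0429
grasp_force: 0.0
```

>>> step_arm --motion '[[[0.001,0,0],[0,0,0],0],[[0.002,0,0],[0,0,0],0],[[0.002,0,0],[0,0,0],0]]'

```text
t: 12.75
position: [0.581, -0.0661, 0.014]
tool_rot: [0.682, 0.731, 0.0, 0.0]
wrist_force: [0.8, -1.2, 0.2]
opening: 0.043
grasp_force: 0.0
```

```bash
python3 s.py a9
```

```text
t 12.75 tcp [ 0.581  -0.0661  0.014 ] tcp in corner [-0.0558 -0.1681] F [ 0.8 -1.2  0.2]
box [0.5747 0.0567] [111.5  82.2] z 0.07042935880926932 1424 in corner [-0.0535 -0.0452] ang 87.47053742408752
```

>>> step_arm --motion '[[[0.001,0,0],[0,0,0],0],[[0.002,0,0],[0,0,0],0],[[0.003,0,0],[0,0,0],0],[[0.003,0,0],[0,0,0],0]]'

```text
t: 13.3
position: [0.5808, -0.0629, 0.014]
tool_rot: [0.682, 0.731, 0.0, 0.0]
wrist_force: [-0.3, -1.9, 0.5]
opening: 0.0425
grasp_force: 0.0
```

>>> step_arm --motion '[[[0.001,0,0],[0,0,0],0],[[0.002,0,0],[0,0,0],0],[[0.002,0,0],[0,0,0],0]]'

```text
t: 13.68
position: [0.5806, -0.061, 0.014]
tool_rot: [0.682, 0.731, 0.0, 0.0]
wrist_force: [0.6, -2.4, 0.2]
opening: 0.0427
grasp_force: 0.0
```

>>> step_arm --motion '[[[0.001,0,0],[0,0,0],0],[[0.002,0,0],[0,0,0],0],[[0.002,0,0],[0,0,0],0]]'

```text
t: 14.05
position: [0.5805, -0.06, 0.0141]
tool_rot: [0.682, 0.731, -0.001, 0.001]
wrist_force: [-0.7, -6.3, 1.0]
opening: 0.0429
grasp_force: 0.0
```

```bash
python3 s.py a10
```

```text
t 14.05 tcp [ 0.5805 -0.06    0.0141] tcp in corner [-0.056 -0.162] F [-0.7 -6.3  1. ]
box [0.5734 0.0631] [110.2  79.5] z 0.07052482855881653 1352 in corner [-0.0544 -0.0387] ang 89.49199342727661
```

Contact at the expected place. I'll press slightly more, then back off and lift away.

>>> step_arm --motion '[[[0.001,0,0],[0,0,0],0],[[0.002,0,0],[0,0,0],0],[[0.002,0,0],[0,0,0],0]]'

```text
t: 14.48
position: [0.5806, -0.06, 0.0145]
tool_rot: [0.682, 0.731, -0.001, 0.002]
wrist_force: [-2.0, -13.2, 2.3]
opening: 0.0424
grasp_force: 0.0
```

>>> step_arm --motion '[[[-0.005,0,0],[0,0,0],0],[[-0.03,0,0],[0,0,0],0],[[-0.06,0,0],[0,0,0],0],[[-0.07,0,-0.04],[0,0,0],0],[[-0.08,0,-0.09],[0,0,0],0],[[-0.1,0,-0.13],[0,0,0],0],[[-0.1,0,-0.13],[0,0,0],0],[[-0.1,0,-0.13],[0,0,0],0]]'

```text
t: 15.48
position: [0.5866, -0.1559, 0.1428]
tool_rot: [0.682, 0.731, 0.0, -0.001]
wrist_force: [0.6, 0.5, -1.1]
opening: 0.0428
grasp_force: 0.0
```

```bash
python3 s.py a11
```

```text
t 15.475 tcp [ 0.5866 -0.1559  0.1428] tcp in corner [-0.0566 -0.258 ] F [ 0.6  0.5 -1.1]
box [0.5761 0.0277] [110.1 151.7] z 0.07041891880072387 3272 in corner [-0.0542 -0.0743] ang 0.030585765838623047
```

View pics/a11.png

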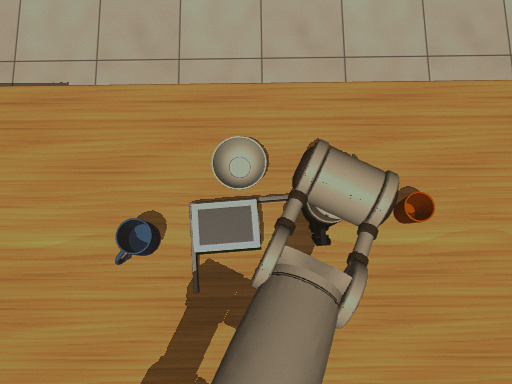

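The box fills the corner at (226,226), within 1 mm of the target and square to 0.03°. The mug, bowl and tumbler haven't moved, and the hand is clear.

```bash
python3 -c "
from bench import *;print(hand_in())"
```

```text
the job is handed in; nothing more can be done
None
```

The food box is flush in the corner, measured before hand-in at about 1 mm from the target along both rails and square to 0.03°; the mug, tumbler and bowl look unmoved in the last picture, and I handed the job in at about 15.5 s with no verdict shown.

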